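Square a heavy dry-bath block up to the reader fence

ROBOT

A 6-joint arm with a two-finger parallel gripper is mounted at the origin on the work surface. World frame = base frame: x ahead of the robot, y to its left, z up, the work surface at z = 0. Lengths are in mm, angles in rad, forces in N, time in s.
With the tool pointing down it reaches from about 350 to 975 mm from the base axis. Payload 7.1 kg.
Tool frame: the origin (TCP) lies midway between the tips of the shut fingers; the grasp point (between the pads) lies pinch_z behind it (pinch_z is the distance from the TCP to the grasp point, in mm); z points along the fingers, y is the line along which they close (so a half turn about z gives the same grasp; the last joint's range is limited). The gripper opens to 88 mm and grips with 3 to 60 N. Pads are 20 mm wide; open, the fingers measure 115 mm over their backs; the gripper's body (75 mm by 178 mm) begins 61 mm behind the grasp point.
Start: joints at [-1.362, 0.423, 1.63, -0, 1.089, -0.019], TCP at [141.166, -608.832, 222.675] pointing down, gripper open.
Joint ranges: [-3, 3], [-0.9, 2.11], [0.09, 2.58], [-1.31, 4.45], [0.11, 2.69], [-2.54, 2.54]. Speed limits (rad/s): [2.39, 2.39, 3.01, 3.14, 3.14, 3.14].

INTERFACE

Orientations are given as a rotation vector (axis times angle).
In Python, from workcell import get_obs, get_image, close_job, pinch_z gives the robot as it stands.
- The arm moves only by the tool jog_arm, never from a script. Its argument "commands" is a list of rows, each a list of 3 entries, a list of its own where there are three numbers: the gripper command: -1 is shut, 1 is fully open, values between are in proportion, then the shift along the tool's x, y, z as a fraction of full scale, then the turn, a rotation vector about the tool's x, y, z as a fraction of full scale. In form: [[gripper, [tx, ty, tz], [rx, ry, rz]], ...]. A call has 1 to 10 rows; each row shifts and turns the commanded pose from where the row before left it, along the tool's axes as they then stand; what a row does not reach is not made up. Full scale, the value 1, is 0.1 m for a shift and 45 degrees for a turn. A row lasts 1/10 s, in which the tool goes at most 50 mm and 8.59 degrees, less where a joint would pass 70% of its speed; a pose out of reach is approached as far as the arm can. A call with a number of a shift or a turn outside -1 to 1 is refused whole. A call with a gripper value outside its range is refused whole. The fingers move at their own pace and stop on an object; the grip force is fixed at half the most. Time passes only in rows, so rows that do not move let the fingers close. It gives the time, the measured TCP pose, the force, the opening and the grip force at its end, in the units of the state.
- get_obs(): the state, without advancing time (a new reading comes with each control period).
- get_image(name): name is "side" or "top" or "wrist"; returns a dict with "image" (400x640x3 uint8, blue, green, red), "z_map" (400x640 float32, mm along the optical axis (not along the pixel's ray), 0 where there is no reading), "intrinsics" (3x3 intrinsics, pixels), "eye" and "orientation" of the camera in the world; the wrist camera has in their place "mount" (4x4, takes a point from camera to tool coordinates, whose origin is the TCP and whose axes are the flange's). Camera axes: x right, y down, z forward; pixel columns grow to the right and rows downward; lengths in mm; the calibration is good to about 2 mm. A picture is of the moment at which its call begins: read the wrist's pose just before it.
- close_job(): hands the job in; it is judged then, once.
The state is a dict: "t": time; "qpos": joint angles; "qvel": joint speeds; "joint_torque": joint torques, N m; "ee_pos": TCP position; "orientation": TCP orientation; "ft_force": force on the tool from outside, world axes, zero at the start; "moment": the same for the moment, N m; "width": finger opening in mm; "grasp_force": force on a finger pad.
Only numpy, scipy, OpenCV 4.12 (cv2) and the standard library are available. Lean on these libraries where they do the work, as an engineer would, in place of code of your own. Each camera call takes 0.05 s, during which the arm holds its last target. There are 200 camera calls.

TASK

The heavy aluminium tube block stands askew on the bench. Without gripping or lifting it, push its corners in turn with the fingertips to walk it round until its grooved face looks squarely at the metal fence while the whole block is still at least a finger's width clear of the fence; then push it on until that face lies flush against the fence, within the fence's length, and leave it there. Push slowly, keep the block flat on the bench, and leave the bottle, the jar and the tube rack where they are.

Things in the scene. Friction and masses are not known exactly. Their poses are not given: they have to be found in the camera images.
- block: Loose bare-aluminium block, 100 mm (its x) by 130 mm (its y), top 43 mm above the bench, 0.7 to 0.95 kg, twelve 18 mm wells in its top, four rubber feet 3 mm high set in from its corners. Origin: centre of its underside, at bench height; z up. The grooved face is its long +x side, at x = 50 mm; the other three sides are plain. It slides under 5 to 15 N, and turns if pushed off the middle of a side.
- block_left (a point): Lower corner of the block's grooved face at the block's +y end: block frame (50, 65, 3) mm. The groove runs top to bottom down the middle of this face, 34 mm wide and 10 mm deep. The block's rubber feet, 12 mm square, stand under it at x +-30, y +-38 mm (block frame).
- block_right (a point): Lower corner of the block's grooved face at the block's -y end: block frame (50, -65, 3) mm. The face looks squarely at the fence when the block's x axis points along the fence's x axis. At the start it is turned 45 to 81 degrees anticlockwise from that, seen from above.
- fence: Fixed upright aluminium fence 32 mm high, 8 mm thick, 250 mm long, on the block's far side seen from the robot; a grey code reader 48 mm high stands behind its middle. Origin: on its flat front face (towards robot and block), mid length, bench height. y runs along the fence, x points backwards, away from the robot. With the block flush, the block's origin is at x = -50 mm in this frame.
- bottle: Small loose bottle with white cap, 42 mm diameter, 75 mm high, on the robot's left, to be left alone. Origin: centre of its underside.
- jar: Small loose amber jar with white lid, 52 mm diameter, 60 mm high, on the robot's right, to be left alone. Origin: centre of its underside.
- tube_rack: Loose white rack 50 by 120 mm (long along its y) with capped sample tubes, 74 mm high, on the robot's right, to be left alone. Origin: centre of its underside.
Things that resemble listed ones, but are neither listed nor needed, are in the scene too. What is shaped like the block but green or red is not meant.

How it is judged (in metres and radians):
On the way:
1. the block's grooved face looks at the fence within 10 degrees, both its corners still at least 8 mm clear of it (angle between the x axis of block and the x axis of fence, either way round below 0.175 rad and x of each of block_left, block_right in the frame of fence below -0.008 m and x of fence in the frame of block above 0.03 m), for 0.2 s.
At the end, for the whole second after the job is handed in: The block stands flat and at rest on the bench, both corners of its grooved face within 4 mm of the fence's front face, and no part of it more than 5 mm beyond the ends of the fence (x of block_left in the frame of fence between -0.004 and 0.004 m and x of block_right in the frame of fence between -0.004 and 0.004 m and y of block_left in the frame of fence below 0.13 m and y of block_right in the frame of fence above -0.13 m and angle between block's own z axis and vertical below 0.04 rad and height (world z) of block below 0.004 m and linear speed of block below 0.01 m/s); the robot touches nothing.
It fails at once if the block is lifted (5 mm) or tipped (5 degrees) (height (world z) of block above 0.005 m or angle between block's own z axis and vertical above 0.09 rad).
It fails at once if the block is knocked along faster than 0.4 m/s (linear speed of block above 0.4 m/s).
It fails at once if the bottle, jar or tube rack is moved by more than 15 mm (distance of any of bottle, jar, tube_rack from where it was at the start of the episode above 0.015 m).
It also fails if it takes over 58 s, if anything falls off the work surface, if the arm or the gripper's body presses on something with over 40 N, if the wrist force passes 120 N, or if a joint passes its speed limit or range.

## Working session

There is one attempt and no reset: what is moved stays moved. The work goes in short steps, Python scripts to look and compute and a tool call to move; the robot and the scene stay as the last step left them, time stands still between calls to the robot, and variables do not carry over. Pictures are saved under pics/ and viewed, at most 10 in all, crops included, and the job is handed in when it is done.

Besides the shell and the picture viewer there is one more tool, called after "Emit:" by a JSON object that holds its "op" and its "data". jog_arm: Moves the arm, as the interface text tells. Its arguments: {"type":"object","properties":{"commands":{"type":"array","items":{"type":"array"}}},"required":["commands"]}

```bash
mkdir -p pics; ls; cat > h.py <<'E'
import numpy as np, cv2
from scipy.spatial.transform import Rotation as R
from workcell import get_obs,get_image,close_job,pinch_z
def rot(o):
    o=np.array(o,float)
    return o if o.shape==(3,3) else R.from_rotvec(o).as_matrix()
def ray(d,uv,z):
    K=np.array(d['intrinsics']);uv=np.atleast_2d(uv).astype(float)
    p=np.c_[uv,np.ones(len(uv))]@np.linalg.inv(K).T@rot(d['orientation']).T
    e=np.array(d['eye']);return e+p*((z-e[2])/p[:,2])[:,None]
def cloud(d):
    z=d['z_map'];v,u=np.mgrid[:400,:640]
    K=np.array(d['intrinsics'])
    p=np.stack([u,v,np.ones_like(u)],-1)@np.linalg.inv(K).T*z[...,None]
    return p@rot(d['orientation']).T+np.array(d['eye'])
E
python3 - <<'E'
from h import *
o=get_obs();print(o,pinch_z)
for n in('top','side'):
    d=get_image(n);cv2.imwrite(f'pics/{n}0.png',d['image']);print(n,d['intrinsics'],d['eye'],d['orientation'])
    np.save(f'{n}0.npy',d,allow_pickle=True)
E
```

```text
pics
{'t': 0.0, 'qpos': array([-1.36200223e+00,  4.23850652e-01,  1.63070613e+00, -3.39601474e-05,
        1.08861320e+00, -1.89887915e-02]), 'qvel': array([-1.69665870e-04,  1.59381666e-04, -6.50224406e-06, -1.04063318e-03,
       -1.02448577e-03,  4.66998759e-05]), 'joint_torque': array([ 3.60288032e-03, -5.44614494e+01, -2.73669577e+01,  6.45785825e-02,
        2.26737431e-02, -1.39725112e-04]), 'ee_pos': array([ 141.04009874, -608.28850355,  221.88924607]), 'orientation': array([-3.11967940e+00, -3.56873983e-01,  2.81674208e-04]), 'ft_force': array([ 0.07833024,  0.12108197, -0.74829183]), 'moment': array([-0.01737578, -0.01798274, -0.00077593]), 'grasp_force': 0.0, 'width': 87.87773466889328} 18.700000000000003
top [[378.09264615   0.         312.48175191]
 [  0.         378.09264615 193.29738501]
 [  0.           0.           1.        ]] [391.97664225 -23.54543347 920.18406251] [-2.14855554  2.15795253 -0.15805744]
side [[395.43462245   0.         326.17546999]
 [  0.         395.43462245 198.22727325]
 [  0.           0.           1.        ]] [276.44584082 562.8687849  648.48717498] [-0.60240341  2.68676016 -1.14638443]
```

View pics/top0.png

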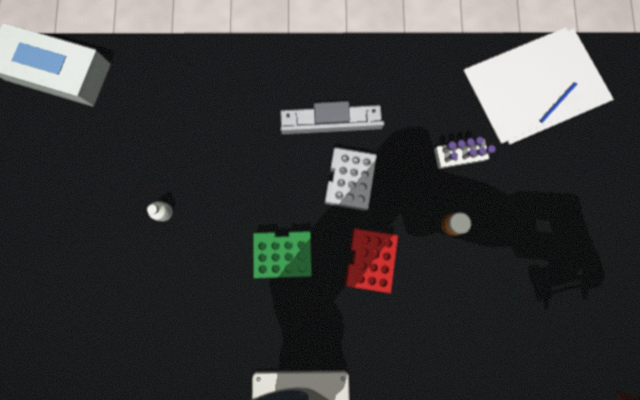

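View pics/side0.png

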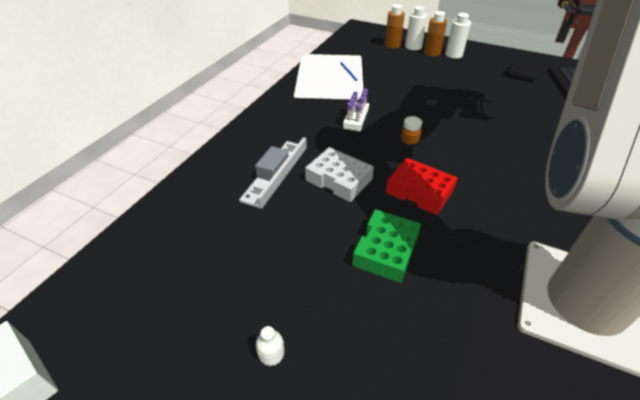

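The top view shows the bare block at (351,179) with its groove on the left (331,174). The fence is at (331,120), the bottle at (160,211), the jar at (457,223) and the rack at (463,152). The green (282,255) and red (373,261) blocks are decoys, since only the grey one is bare aluminium.

```bash
cat >> h.py <<'E'
def rect(m):
    c=max(cv2.findContours(m.astype(np.uint8),cv2.RETR_EXTERNAL,cv2.CHAIN_APPROX_NONE)[0],key=cv2.contourArea)
    return c[:,0,:]
def blk(d,box=(290,130,410,225)):
    "block top by depth+brightness -> centre, sides, angle of long side"
    P=cloud(d);m=np.zeros((400,640),bool);x0,y0,x1,y1=box
    g=cv2.cvtColor(d['image'],cv2.COLOR_BGR2HSV)
    m[y0:y1,x0:x1]=((P[...,2]>35)&(P[...,2]<52)&(g[...,1]<90))[y0:y1,x0:x1]
    c=rect(m);w=ray(d,c,43)[:,:2].astype(np.float32)
    b=cv2.boxPoints(cv2.minAreaRect(w));return m,w,b
def desc(b):
    e=[b[1]-b[0],b[2]-b[1]];L=[np.linalg.norm(x) for x in e];i=int(np.argmax(L));a=np.degrees(np.arctan2(e[i][1],e[i][0]))
    return b.mean(0),max(L),min(L),(a-90)%180   # direction of normal to long side, mod 180
E
python3 - <<'E'
from h import *
d=np.load('top0.npy',allow_pickle=True).item()
P=cloud(d);m,w,b=blk(d);print(m.sum(),b.round(1),desc(b))
f=np.zeros((400,640),bool);f[95:137,270:395]=((P[...,2]>24)&(P[...,2]<40))[95:137,270:395]
w2=ray(d,rect(f),32)[:,:2].astype(np.float32);fb=cv2.boxPoints(cv2.minAreaRect(w2));print('fence',fb.round(1),desc(fb))
for n,uv in dict(fl=(281,125),fr=(383,121),fl2=(281,133),fr2=(383,129)).items(): print(n,ray(d,uv,32 if n[-1]!='2' else 0)[0].round(1),P[uv[1],uv[0]].round(1))
for v in range(104,140,2): print(v,P[v,[290,300,312,360,372]].round(0)[:,[0,2]].tolist())
img=cv2.resize(d['image'][90:220,265:415],None,fx=4,fy=4,interpolation=cv2.INTER_CUBIC)
for q in (w,):
  pass
cv2.imwrite('pics/crop.png',img)
E
```

```text
1719 [[ 477.  -158.4]
 [ 605.9 -181.4]
 [ 623.5  -83. ]
 [ 494.6  -60. ]] (array([ 550.26636 , -120.689606], dtype=float32), np.float32(130.93875), np.float32(99.90113), np.float32(79.8802))
fence [[ 668.4   44.5]
 [ 682.  -204.3]
 [ 720.9 -202.2]
 [ 707.2   46.7]] (array([694.6092  , -78.824905], dtype=float32), np.float32(249.2509), np.float32(38.915913), np.float32(3.1384888))
fl [683.8  44.8  32. ] [6.942e+02 4.720e+01 4.000e-01]
fr [ 693.4 -203.9   32. ] [ 7.044e+02 -2.105e+02 -4.000e-01]
fl2 [673.5  47.1   0. ] [673.8  47.2  -1. ]
fr2 [ 683.3 -209.8    0. ] [ 683.9 -210.2   -2. ]
104 [[751.0, -3.0], [751.0, -4.0], [749.0, 1.0], [749.0, 0.0], [750.0, -2.0]]
106 [[744.0, -0.0], [745.0, -1.0], [744.0, 1.0], [745.0, -4.0], [745.0, -3.0]]
108 [[739.0, -1.0], [739.0, -1.0], [740.0, -2.0], [737.0, 5.0], [738.0, 1.0]]
110 [[733.0, 2.0], [731.0, 6.0], [732.0, 4.0], [731.0, 7.0], [730.0, 9.0]]
112 [[726.0, 6.0], [726.0, 6.0], [728.0, 2.0], [726.0, 6.0], [726.0, 7.0]]
114 [[721.0, 7.0], [721.0, 5.0], [721.0, 6.0], [722.0, 3.0], [720.0, 7.0]]
116 [[716.0, 5.0], [717.0, 2.0], [715.0, 8.0], 
[... 179 characters left out ...]
22 [[700.0, 8.0], [701.0, 4.0], [700.0, 4.0], [699.0, 7.0], [691.0, 31.0]]
124 [[695.0, 7.0], [695.0, 6.0], [695.0, 4.0], [686.0, 33.0], [687.0, 30.0]]
126 [[690.0, 4.0], [682.0, 30.0], [681.0, 33.0], [682.0, 28.0], [684.0, 23.0]]
128 [[676.0, 32.0], [677.0, 29.0], [676.0, 31.0], [682.0, 12.0], [684.0, 8.0]]
130 [[673.0, 25.0], [674.0, 23.0], [676.0, 17.0], [681.0, -2.0], [682.0, -3.0]]
132 [[673.0, 11.0], [674.0, 8.0], [676.0, 1.0], [676.0, -2.0], [676.0, -0.0]]
134 [[670.0, 1.0], [671.0, -0.0], [672.0, -3.0], [670.0, 0.0], [670.0, 2.0]]
136 [[665.0, 1.0], [665.0, 1.0], [666.0, -1.0], [665.0, 0.0], [665.0, -1.0]]
138 [[661.0, -0.0], [662.0, -4.0], [661.0, -1.0], [661.0, -2.0], [660.0, 1.0]]
```

View pics/crop.png

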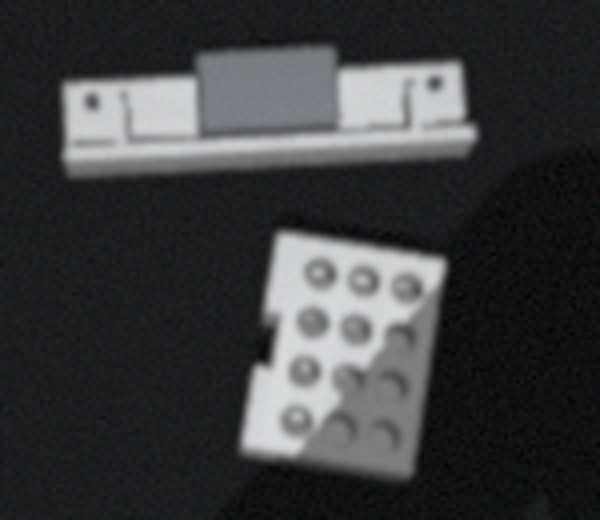

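The crop confirms it: the grooved side is the block's long left side, facing about +y. The block's centre is at (550,-121) with its x axis at about 80°, and its size checks at 131×100 mm. The fence's front face passes through about (678,-80) at about 3°.

My plan is to push the back (-x) face at its +y end along an arc, with the fingers shut. Once it's square, I'll open the fingers and push it flush with both.

Emit:
{"op": "jog_arm", "data": {"commands": [[-1, [0.36, -0.28, 0], [0, 0, 0]], [-1, [0.36, -0.28, 0], [0, 0, 0]], [-1, [0.36, -0.28, 0], [0, 0, 0]], [-1, [0.36, -0.28, 0], [0, 0, 0]], [-1, [0.36, -0.28, 0], [0, 0, 0]], [-1, [0.36, -0.28, 0], [0, 0, 0]], [-1, [0.36, -0.28, 0], [0, 0, 0]], [-1, [0.36, -0.28, 0], [0, 0, 0]], [-1, [0.36, -0.28, 0], [0, 0, 0]], [-1, [0.36, -0.28, 0], [0, 0, 0]]]}}

```text
t: 1.1
ee_pos: [429.4, -253.0, 222.6]
orientation: [-3.121, -0.357, 0.0]
ft_force: [1.3, -0.4, 0.5]
width: 11.2
grasp_force: 0.0
```

Emit:
{"op": "jog_arm", "data": {"commands": [[-1, [0, 0, 0], [0, 0, -0.18]], [-1, [0, 0, 0], [0, 0, -0.18]], [-1, [0, 0, 0], [0, 0, -0.18]], [-1, [0, 0, 0], [0, 0, -0.18]], [-1, [0, 0, 0], [0, 0, -0.18]], [-1, [0, 0, 0], [0, 0, -0.18]], [-1, [0, 0, 0], [0, 0, -0.18]], [-1, [0, 0, 0], [0, 0, -0.18]], [-1, [0, 0, 0], [0, 0, 0]]]}}

```text
t: 2.0
ee_pos: [428.4, -254.6, 222.4]
orientation: [-2.442, -1.975, 0.0]
ft_force: [0.9, -0.2, -0.5]
width: 0.4
grasp_force: 0.0
```

```bash
cat >> h.py <<'E'
def tool():
    o=get_obs();Rm=rot(o['orientation']);return np.array(o['ee_pos']),Rm,np.degrees(np.arctan2(Rm[1,0],Rm[0,0])),o
def to(x,y,z):
    p,Rm,yaw,o=tool();print('t',round(o['t'],2),'p',p.round(1),'yaw',round(yaw,1),'tilt',Rm[:,2].round(3),'F',o['ft_force'].round(1),'shift mm',(Rm.T@(np.array([x,y,z])-p)).round(1),'q6',o['qpos'][5].round(2))
E
python3 -c "
from h import *
to(488,-186,12)"
```

```text
t 2.0 p [ 428.4 -254.6  222.4] yaw 77.9 tilt [-0.001  0.    -1.   ] F [ 0.9 -0.2 -0.5] shift mm [ 79.5  44.1 210.4] q6 -0.35
```

Emit:
{"op": "jog_arm", "data": {"commands": [[-1, [0.4, 0.22, 0], [0, 0, 0]], [-1, [0.4, 0.22, 0], [0, 0, 0]], [-1, [0, 0, 0.45], [0, 0, 0]], [-1, [0, 0, 0.45], [0, 0, 0]], [-1, [0, 0, 0.45], [0, 0, 0]], [-1, [0, 0, 0.45], [0, 0, 0]], [-1, [0, 0, 0.2], [0, 0, 0]], [-1, [0, 0, 0.1], [0, 0, 0]], [-1, [0, 0, 0], [0, 0, 0]]]}}

```text
t: 2.9
ee_pos: [487.8, -185.6, 11.6]
orientation: [-2.445, -1.97, 0.002]
ft_force: [-0.2, -0.0, -0.3]
width: 0.5
grasp_force: 0.0
```

```bash
python3 -c "
from h import *
to(488,-186,12)
d=get_image('top');cv2.imwrite('pics/t1.png',d['image'])
d=get_image('side');cv2.imwrite('pics/s1.png',cv2.resize(d['image'][100:260,220:480],None,fx=3,fy=3))"
```

```text
t 2.9 p [ 487.8 -185.6   11.6] yaw 77.7 tilt [-0.002  0.001 -1.   ] F [-0.2 -0.  -0.3] shift mm [-0.4  0.3 -0.4] q6 -0.17
```

View pics/s1.png

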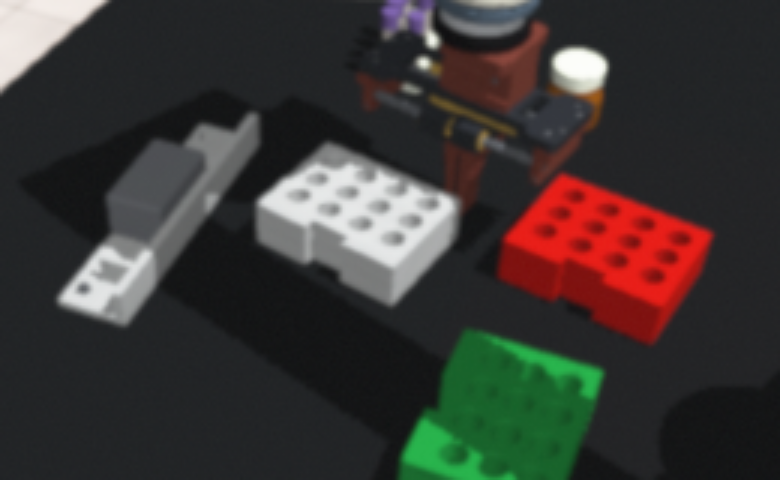

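Emit:
{"op": "jog_arm", "data": {"commands": [[-1, [0.07, 0, 0], [0, 0, 0]], [-1, [0.06, 0, 0], [0, 0, 0]], [-1, [0.05, -0.03, 0], [0, 0, 0.065]], [-1, [0.05, -0.03, 0], [0, 0, 0.065]], [-1, [0.05, -0.03, 0], [0, 0, 0.065]], [-1, [0.05, -0.03, 0], [0, 0, 0.065]], [-1, [0.05, -0.03, 0], [0, 0, 0.065]], [-1, [0.05, -0.03, 0], [0, 0, 0.065]], [-1, [0.05, -0.03, 0], [0, 0, 0.065]], [-1, [0.05, -0.03, 0], [0, 0, 0.065]]]}}

```text
t: 4.0
ee_pos: [484.4, -127.2, 13.8]
orientation: [2.794, 1.435, 0.0]
ft_force: [-3.2, -4.9, 4.9]
width: 0.4
grasp_force: 3.0
```

```bash
python3 -c "
from h import *
to(488,-186,12)
d=get_image('top');s=get_image('side');np.save('d1.npy',[d,s],allow_pickle=True)
a=cv2.resize(d['image'][90:270,220:480],None,fx=2.2,fy=2.2);b=cv2.resize(s['image'][100:260,220:480],None,fx=2.2,fy=2.2)
cv2.imwrite('pics/c2.png',cv2.resize(np.vstack([a,b])[:, :],None,fx=.8,fy=.8))"
```

```text
t 4.0 p [ 484.4 -127.2   13.8] yaw 54.4 tilt [ 0.001 -0.001 -1.   ] F [-3.2 -4.9  4.9] shift mm [-45.7  37.2   1.9] q6 0.34
```

View pics/c2.png

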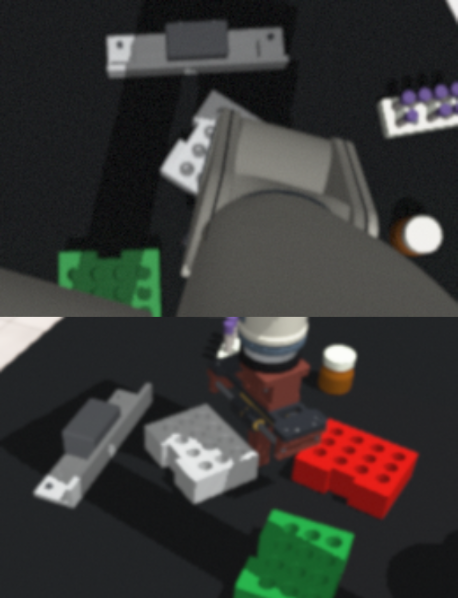

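The block has turned about 25° clockwise. The side camera still sees its whole top, at about (205,450) in the crop, so I'll measure from that view.

```bash
cat >> h.py <<'E'
F0=np.array([678,-80.]);FA=np.radians(3.0)
def sblk(s=None,show=True):
    s=get_image('side') if s is None else s
    P=cloud(s);g=cv2.cvtColor(s['image'],cv2.COLOR_BGR2HSV)
    m=(P[...,2]>33)&(P[...,2]<55)&(g[...,1]<75)&(P[...,0]>440)&(P[...,0]<690)&(P[...,1]>-240)&(P[...,1]<40)
    m&=~((P[...,0]>F0[0]-np.tan(FA)*(P[...,1]-F0[1])-2)&(P[...,2]<40))
    m=cv2.morphologyEx(m.astype(np.uint8),cv2.MORPH_OPEN,np.ones((3,3)))
    w=ray(s,rect(m),43)[:,:2].astype(np.float32);b=cv2.boxPoints(cv2.minAreaRect(w));c,L,W,a=desc(b)
    a=(a+90)%180-90
    if a<-45:a+=180
    u=np.array([np.cos(np.radians(a)),np.sin(np.radians(a))]);n=np.array([-u[1],u[0]])
    X=np.array([np.cos(FA),np.sin(FA)]);Y=np.array([-X[1],X[0]])
    print('block',c.round(1),'L,W',L.round(1),W.round(1),'yaw',round(float(a),1))
    for k,q in(('left',c+50*u+65*n),('right',c+50*u-65*n)):print(k,'in fence',((q-F0)@X).round(1),((q-F0)@Y).round(1))
    p,Rm,yaw,o=tool();q=p[:2]-c;print('tcp in block',(q@u).round(1),(q@n).round(1),'yaw tool',yaw.round(1))
E
python3 -c "
from h import *
sblk(np.load('side0.npy',allow_pickle=True).item())
sblk(np.load('d1.npy',allow_pickle=True)[1])"
```

```text
block [ 550.4 -115.8] L,W 136.1 111.3 yaw 80.0
left in fence -181.4 34.3
right in fence -54.7 5.1
tcp in block -22.2 62.9 yaw tool 54.5
block [ 557.2 -100.7] L,W 140.4 108.9 yaw 55.8
left in fence -143.2 64.8
right in fence -39.7 -13.8
tcp in block -62.4 45.4 yaw tool 54.5
```

Emit:
{"op": "jog_arm", "data": {"commands": [[-1, [0.05, -0.033, 0.002], [0, 0, 0.065]], [-1, [0.05, -0.033, 0.002], [0, 0, 0.065]], [-1, [0.05, -0.033, 0], [0, 0, 0.065]], [-1, [0.05, -0.033, 0], [0, 0, 0.065]], [-1, [0.05, -0.033, 0], [0, 0, 0.065]], [-1, [0.05, -0.033, 0], [0, 0, 0.065]], [-1, [0.05, -0.033, 0], [0, 0, 0.065]], [-1, [0.05, -0.033, 0], [0, 0, 0.065]], [-1, [0.05, -0.033, 0], [0, 0, 0.065]], [-1, [0.05, -0.033, 0], [0, 0, 0.065]]]}}

```text
t: 5.1
ee_pos: [498.9, -69.9, 12.8]
orientation: [-3.066, -0.684, 0.003]
ft_force: [-5.2, -2.6, 4.2]
width: 0.8
grasp_force: 2.6
```

```bash
python3 -c "
from h import *
to(488,-186,12)
sblk()"
```

```text
t 5.1 p [498.9 -69.9  12.8] yaw 25.2 tilt [-0.002 -0.    -1.   ] F [-5.2 -2.6  4.2] shift mm [-59.3 100.5   0.8] q6 0.97
block [581.3 -81. ] L,W 141.3 82.0 yaw 25.2
left in fence -74.9 83.1
right in fence -25.7 -37.2
tcp in block -69.1 45.5 yaw tool 25.0
```

Emit:
{"op": "jog_arm", "data": {"commands": [[-1, [0.05, -0.031, 0], [0, 0, 0.065]], [-1, [0.05, -0.031, 0], [0, 0, 0.065]], [-1, [0.05, -0.031, 0], [0, 0, 0.065]], [-1, [0.05, -0.031, 0], [0, 0, 0.065]], [-1, [0.05, -0.031, 0], [0, 0, 0.065]], [-1, [0.05, -0.031, 0], [0, 0, 0.065]], [-1, [0.04, -0.025, 0], [0, 0, 0.05]], [-1, [0, 0, 0], [0, 0, 0]], [-1, [0, 0, 0], [0, 0, 0]], [-1, [0, 0, 0], [0, 0, 0]]]}}

```text
t: 6.15
ee_pos: [525.7, -40.2, 12.3]
orientation: [-3.138, -0.15, 0.001]
ft_force: [-4.5, 1.5, 2.5]
width: 0.5
grasp_force: 2.1
```

```bash
python3 -c "
from h import *
to(488,-186,12)
s=get_image('side');d=get_image('top')
sblk(s)
a=cv2.resize(d['image'][90:270,220:480],None,fx=2.2,fy=2.2);b=cv2.resize(s['image'][100:260,220:480],None,fx=2.2,fy=2.2)
cv2.imwrite('pics/c3.png',cv2.resize(np.vstack([a,b]),None,fx=.8,fy=.8))"
```

```text
t 6.15 p [525.7 -40.2  12.3] yaw 5.5 tilt [-0.001  0.    -1.   ] F [-4.5  1.5  2.5] shift mm [-51.4 141.6   0.3] q6 1.38
block [618.  -77.3] L,W 142.0 53.2 yaw 9.7
left in fence -17.7 76.2
right in fence -2.6 -52.9
tcp in block -84.8 52.1 yaw tool 5.4
```

View pics/c3.png

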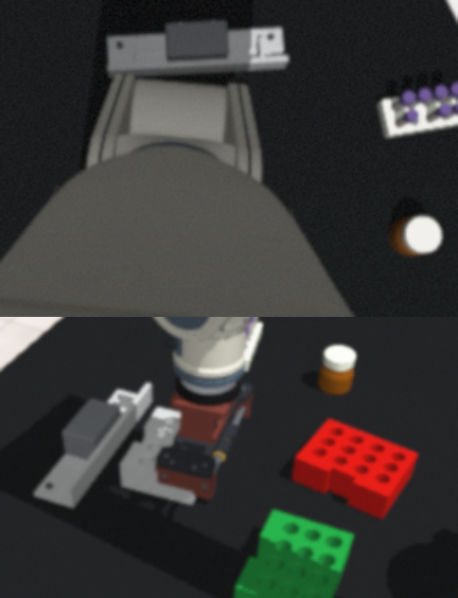

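The block is nearly square and still clear of the fence, but the gripper hides part of it. I'll back off and measure.

Emit:
{"op": "jog_arm", "data": {"commands": [[-1, [-0.2, 0, 0], [0, 0, 0]], [-1, [-0.2, 0, -0.3], [0, 0, 0]], [1, [-0.3, 0, -0.5], [0, 0, 0]], [1, [-0.4, 0, -0.4], [0, 0, 0.05]], [1, [-0.4, 0, 0], [0, 0, 0]], [1, [0, 0, 0], [0, 0, 0]]]}}

```text
t: 6.85
ee_pos: [382.0, -52.1, 121.2]
orientation: [3.14, 0.086, -0.0]
ft_force: [-0.8, 0.2, 0.2]
width: 28.8
grasp_force: 0.0
```

```bash
python3 -c "
from h import *
to(488,-86,12)
s=get_image('side');d=get_image('top')
sblk(s);m,w,b=blk(d,(270,128,400,225));print(m.sum(),desc(b))
a=cv2.resize(d['image'][90:270,220:480],None,fx=2.2,fy=2.2);b=cv2.resize(s['image'][100:260,220:480],None,fx=2.2,fy=2.2)
cv2.imwrite('pics/c4.png',cv2.resize(np.vstack([a,b]),None,fx=.8,fy=.8))"
```

```text
t 6.85 p [382.  -52.1 121.2] yaw 3.1 tilt [-0. -0. -1.] F [-0.8  0.2  0.2] shift mm [104.   39.7 109.2] q6 1.35
block [588.4 -80.3] L,W 141.2 104.0 yaw 5.0
left in fence -41.7 71.1
right in fence -37.3 -58.8
tcp in block -198.4 45.2 yaw tool 3.1
1710 (array([588.28503, -84.69743], dtype=float32), np.float32(130.03888), np.float32(101.46729), np.float32(5.0637054))
```

View pics/c4.png

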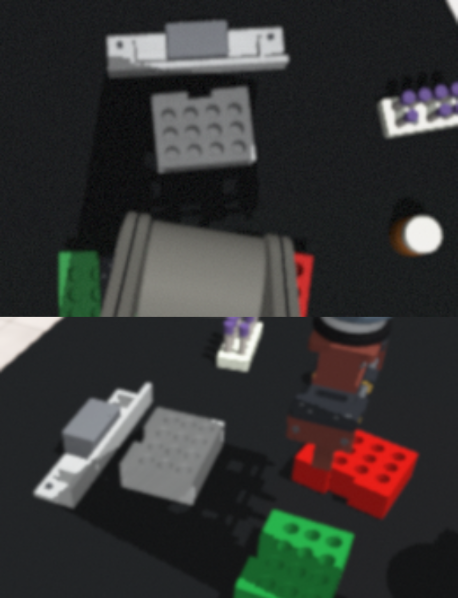

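Now the block is at yaw 5.0° against the fence's 3°, centred on the fence and about 40 mm clear. Next come the open fingers, behind the middle of its back face.

Emit:
{"op": "jog_arm", "data": {"commands": [[1, [0.43, 0.15, 0], [0, 0, 0]], [1, [0.43, 0.16, 0], [0, 0, 0]], [1, [0.43, 0.15, 0], [0, 0, 0]], [1, [0, 0, 0.4], [0, 0, 0]], [1, [0, 0, 0.4], [0, 0, 0]], [1, [0, 0, 0.2], [0, 0, 0]], [1, [0, 0, 0.09], [0, 0, 0]], [1, [0, 0, 0], [0, 0, 0]]]}}

```text
t: 7.75
ee_pos: [517.5, -90.8, 10.1]
orientation: [-3.14, -0.087, 0.002]
ft_force: [-0.2, 0.5, 1.0]
width: 87.9
grasp_force: 0.0
```

```bash
python3 -c "
from h import *
to(513.6,-91,12);print(get_obs()['width'])"
```

```text
t 7.75 p [517.5 -90.8  10.1] yaw 3.2 tilt [-0.001  0.    -1.   ] F [-0.2  0.5  1. ] shift mm [-4.  -0.  -1.9] q6 1.32
87.91963254816434
```

Emit:
{"op": "jog_arm", "data": {"commands": [[1, [0.04, 0, 0], [0, 0, 0]], [1, [0.04, 0, 0], [0, 0, 0]], [1, [0.04, 0, 0], [0, 0, 0]], [1, [0.04, 0, 0], [0, 0, 0]], [1, [0.04, 0, 0], [0, 0, 0]], [1, [0.04, 0, 0], [0, 0, 0]], [1, [0.04, 0, 0], [0, 0, 0]], [1, [0.04, 0, 0], [0, 0, 0]], [1, [0.04, 0, 0], [0, 0, 0]], [1, [0.04, 0, 0], [0, 0, 0]]]}}

```text
t: 8.75
ee_pos: [554.8, -88.4, 12.1]
orientation: [-3.14, -0.087, 0.007]
ft_force: [-9.4, 0.3, 6.9]
width: 87.7
grasp_force: 4.5
```

Emit:
{"op": "jog_arm", "data": {"commands": [[1, [0.02, 0, 0], [0, 0, 0]], [1, [0.02, 0, 0], [0, 0, 0]], [1, [0.02, 0, 0], [0, 0, 0]], [1, [0, 0, 0], [0, 0, 0]]]}}

```text
t: 9.15
ee_pos: [561.4, -88.1, 12.0]
orientation: [-3.14, -0.087, 0.005]
ft_force: [-6.9, -1.0, 4.6]
width: 87.8
grasp_force: 3.3
```

```bash
python3 -c "
from h import *
to(568,-88,12);print(get_obs()['moment'])"
```

```text
t 9.15 p [561.4 -88.1  12. ] yaw 3.2 tilt [-0.003  0.    -1.   ] F [-6.9 -1.   4.6] shift mm [6.6 0.2 0. ] q6 1.34
[0.03620311 1.00366543 0.04302433]
```

Emit:
{"op": "jog_arm", "data": {"commands": [[1, [0.015, 0, 0], [0, 0, 0]], [1, [0.015, 0, 0], [0, 0, 0]], [1, [0.01, 0, 0], [0, 0, 0]], [1, [0, 0, 0], [0, 0, 0]]]}}

```text
t: 9.55
ee_pos: [565.3, -87.9, 12.1]
orientation: [-3.14, -0.087, 0.005]
ft_force: [-7.8, 0.1, 4.1]
width: 87.6
grasp_force: 3.6
```

Emit:
{"op": "jog_arm", "data": {"commands": [[1, [0.01, 0, 0], [0, 0, 0]], [1, [0.01, 0, 0], [0, 0, 0]], [1, [0, 0, 0], [0, 0, 0]]]}}

```text
t: 9.85
ee_pos: [567.2, -87.8, 12.1]
orientation: [-3.14, -0.087, 0.006]
ft_force: [-7.1, 0.2, 5.1]
width: 87.8
grasp_force: 3.7
```

Emit:
{"op": "jog_arm", "data": {"commands": [[1, [0.01, 0, 0], [0, 0, 0]], [1, [0.01, 0, 0], [0, 0, 0]], [1, [0, 0, 0], [0, 0, 0]]]}}

```text
t: 10.15
ee_pos: [569.0, -87.7, 12.0]
orientation: [-3.14, -0.087, 0.006]
ft_force: [-8.0, -0.9, 5.1]
width: 87.8
grasp_force: 4.0
```

Emit:
{"op": "jog_arm", "data": {"commands": [[1, [0.01, 0, 0], [0, 0, 0]], [1, [0.005, 0, 0], [0, 0, 0]], [1, [0, 0, 0], [0, 0, 0]]]}}

```text
t: 10.45
ee_pos: [568.9, -87.7, 12.0]
orientation: [-3.14, -0.087, 0.011]
ft_force: [-11.7, -1.4, 10.1]
width: 87.7
grasp_force: 6.5
```

Emit:
{"op": "jog_arm", "data": {"commands": [[1, [0.01, 0, 0], [0, 0, 0]], [1, [0.01, 0, 0], [0, 0, 0]], [1, [0, 0, 0], [0, 0, 0]]]}}

```text
t: 10.75
ee_pos: [568.9, -87.5, 11.8]
orientation: [-3.139, -0.086, 0.017]
ft_force: [-19.2, -2.4, 15.3]
width: 87.7
grasp_force: 9.4
```

Emit:
{"op": "jog_arm", "data": {"commands": [[1, [0.01, 0, 0], [0, 0, 0]], [1, [0, 0, 0], [0, 0, 0]], [1, [0, 0, 0], [0, 0, 0]]]}}

```text
t: 11.05
ee_pos: [568.9, -87.5, 11.8]
orientation: [-3.139, -0.086, 0.02]
ft_force: [-21.1, -3.0, 17.2]
width: 88.0
grasp_force: 10.8
```

The block has stopped hard against the fence. I'll back off straight and check.

Emit:
{"op": "jog_arm", "data": {"commands": [[1, [-0.05, 0, 0], [0, 0, 0]], [1, [-0.1, 0, 0], [0, 0, 0]], [1, [-0.2, 0, 0], [0, 0, 0]], [1, [-0.4, 0, -0.3], [0, 0, 0]], [1, [-0.4, 0, -0.4], [0, 0, 0]], [1, [-0.4, 0, -0.4], [0, 0, 0]], [1, [-0.3, 0, 0], [0, 0, 0]], [1, [0, 0, 0], [0, 0, 0]]]}}

```text
t: 11.85
ee_pos: [396.9, -97.1, 113.3]
orientation: [3.14, 0.085, 0.0]
ft_force: [-0.2, -0.2, 0.6]
width: 88.2
grasp_force: 0.0
```

```bash
python3 -c "
from h import *
to(513,-91,12)
s=get_image('side');d=get_image('top')
P=cloud(d);m=np.zeros((400,640),bool);m[125:200,270:400]=((P[...,2]>38)&(P[...,2]<52))[125:200,270:400]
w=ray(d,rect(m),43)[:,:2].astype(np.float32);b=cv2.boxPoints(cv2.minAreaRect(w));print(desc(b))
a=cv2.resize(d['image'][95:195,260:410],None,fx=4,fy=4,interpolation=cv2.INTER_CUBIC)
b=cv2.resize(s['image'][120:220,230:380],None,fx=2,fy=2,interpolation=cv2.INTER_CUBIC)
b=np.hstack([b,np.zeros((200,300,3),np.uint8)]);cv2.imwrite('pics/c5.png',np.vstack([a,b]))"
```

```text
t 11.85 p [396.9 -97.1 113.3] yaw 3.1 tilt [ 0. -0. -1.] F [-0.2 -0.2  0.6] shift mm [116.2   0.2 101.3] q6 1.25
(array([627.4233 , -83.26758], dtype=float32), np.float32(129.8567), np.float32(101.27258), np.float32(3.1114807))
```

View pics/c5.png

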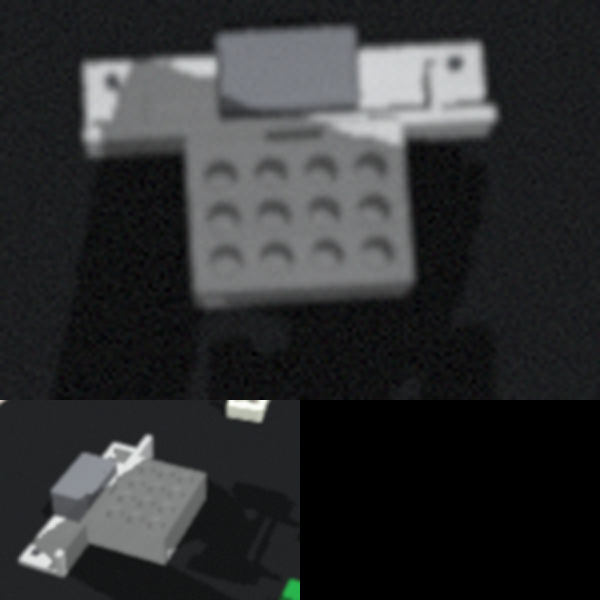

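The block's yaw is 3.1°, equal to the fence's 3.1°. Its centre is at (627.4,-83), so the face lies at the fence line and within the fence's length. The picture shows the groove (295,133) up against the fence with no gap, and the robot is clear.

```bash
python3 -c "
from workcell import close_job
print(close_job())"
```

```text
the job is handed in; nothing more can be done
None
```

The block was walked round to within about 2° of square with about 40 mm clear of the fence, then pushed flush against it near mid-length, and the job was handed in at about 12 s; no verdict was returned.

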